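# Dispense one calcium tablet into the feeding dish

## Task

Press the tablet dispenser's plunger fully down once and let it spring back, so that a single calcium tablet slides out onto the ledge. Then gently nudge that tablet sideways along the ledge with the fingertips until it drops off the end into the wide, shallow terracotta feeding dish (not off the other end, where the ramekin stands). Do not pinch or lift anything, let no second tablet out, and leave the dish and everything else where they stand.

Things in the scene. Friction and masses are not known exactly. Their poses are not given: they have to be found in the camera images.
- dispenser: White tablet dispenser screwed to the shelf, 214 mm deep (x), 150 mm wide (y). Origin at shelf level below the tablet stack; z up; the outlet faces its own -x, roughly towards the robot. A full press slides the lowest tablet out along -x to a centre near x -50 mm, y 0 (up to 35 mm further if pressed fast); the next drops in its place when the plunger rises; another press would eject it.
- ledge (a point): Centre of the flat top of the grey ledge in front of the tower, 63 mm along the dispenser's -x from its origin, 40 mm above the shelf; axes as the dispenser's. The ledge runs y -75 to +75 mm (both ends open), x -41 to +41 mm from here, 8 mm thick, with a lip 5 mm high, 4 mm thick along its front (-x) edge.
- tower_top (a point): Centre of the cover of the clear square tower that holds the tablets, above the dispenser's origin, 89 mm above the shelf. Tower 43 by 41 mm, a slot at the foot of its front (-x) face. Behind it (+x) stands the white housing, 22 to 110 mm from the dispenser's origin, 90 mm wide, 88 mm high.
- plunger (a joint): Plunger travel in m: 0 up, grows as it is pressed straight down, 0.022 fully down at its stop. Spring return; about 3 N to start and 8 to 9 N to hold fully down. A full press is more than 0.019; it counts as sprung back below 0.004.
- plunger_top (a point): Centre of the top of the plunger's round white cap (36 mm across, 8 mm thick), on the housing, 68 mm behind (+x of) the dispenser's origin, 126 mm above the shelf when up and 104 mm when fully down.
- tablet1_center (a point): Centre of the lowest tablet of the stack, the one that a press ejects: off-white chalky disc 32 mm across, 12 mm thick, about 15 g, lying flat. Its centre is 46 mm above the shelf while it lies on the dispenser's floor or ledge.
- tablet1: The same lowest tablet; origin at the centre of its underside, z along the disc's axis.
- tablet2_center (a point): Centre of the second tablet, same size, on top of the first; must stay in the tower.
- tablet3_center (a point): Centre of the third, topmost tablet, same size; must stay in the tower.
- dish: Wide shallow round terracotta feeding dish, 140 mm across the rim, 26 mm high, wall 5 mm, inner floor 6 mm above the shelf, about 0.5 kg, loose. Origin at the centre of its underside. It stands at one of the two y ends of the ledge (either may be drawn), its rim reaching about 10 mm under the ledge's end, its centre about 132 mm along y and -55 mm along x from the dispenser's origin.
- ramekin: Small straight-sided white ramekin, 84 mm across, 36 mm high, at the opposite end of the ledge. Origin at the centre of its underside. Leave alone.
- tongs: Steel tongs lying flat in front of the dispenser, 185 mm long, 12 mm high. Origin under their middle. Leave alone.
- scoop: Green plastic scoop on the left: cup 64 mm across and 34 mm high, handle to its -x, 155 mm long overall. Origin under the cup. Leave alone.
- jar: Clear acrylic jar with red screw-top lid, 88 mm across, 115 mm high. Origin under its centre. Leave alone.
- caddy: Grey plastic box with hinged clear lid and a knob, 110 by 150 mm, body 55 mm high, fixed. Origin under its centre. Leave alone.
- caddy_lid (a joint): Hinge of that box's lid in rad, 0 shut, grows as it opens. Stays shut.
- mister: White bottle with black cap, 60 mm across, 160 mm high, behind the dispenser. Origin under its centre. Leave alone.
- tin: Can with paper label, 72 mm across, 100 mm high, behind the dispenser. Origin under its centre. Leave alone.
Things that resemble listed ones, but are neither listed nor needed, are in the scene too. Of the things that look like the dish, take the one that is farthest from the robot's base at the start.

How it is judged:
On the way, in this order (a step that is already met when the one before it is completed fails the run):
1. the plunger is pressed fully down (value of joint plunger above 0.019 m).
2. the plunger has sprung back and one tablet lies on the ledge (value of joint plunger below 0.004 m and x of tablet1_center in the frame of dispenser below -0.036 m and height (world z) of tablet1_center above 0.04 m), for 0.1 s.
3. the tablet is in the terracotta dish (horizontal distance between tablet1_center and dish below 0.06 m and height (world z) of tablet1_center below 0.03 m), for 0.2 s.
At the end, for the whole second after the job is handed in: The first tablet rests in the terracotta dish (its centre within 60 mm of the dish's centre seen from above and less than 30 mm above the shelf), the plunger is up (below 4 mm), the other two tablets are still in the tower (within 14 mm of its axis), and the dish is within 25 mm of where it stood (all of step 3 and linear speed of tablet1 below 0.02 m/s and value of joint plunger below 0.004 m and x of tablet2_center in the frame of dispenser between -0.014 and 0.014 m and y of tablet2_center in the frame of dispenser between -0.014 and 0.014 m and x of tablet3_center in the frame of dispenser between -0.014 and 0.014 m and y of tablet3_center in the frame of dispenser between -0.014 and 0.014 m and distance of dish from where it was at the start of the episode below 0.025 m); the robot touches nothing.
It fails at once if a second tablet leaves the tower (x of any of tablet2_center, tablet3_center in the frame of dispenser below -0.016 m).
It fails at once if the tablet is lifted (centre more than 14 mm above where it lies on the ledge) (height (world z) of tablet1_center above 0.06 m).
It fails at once if the dish is shoved more than 25 mm or lifted 10 mm (distance of dish from where it was at the start of the episode above 0.025 m or height (world z) of dish above 0.01 m).
It fails at once if the tablet is pinched or pressed hard by the fingers (over 15 N) (contact force between the fingers and tablet1 above 15 N).
It fails at once if a bystander is moved more than 20 mm, or the box's lid is opened (distance of any of ramekin, tongs, scoop, jar, mister, tin from where it was at the start of the episode above 0.02 m or value of joint caddy_lid above 0.1 rad).
It also fails if it takes over 43 s, if anything falls off the work surface, if the arm or the gripper's body presses on something with over 40 N, if the wrist force passes 120 N, or if a joint passes its speed limit or range.

## Robot

A 6-joint arm with a two-finger parallel gripper is mounted at the origin on the work surface. World frame = base frame: x ahead of the robot, y to its left, z up, the work surface at z = 0. Lengths are in m, angles in rad, forces in N, time in s.
With the tool pointing down it reaches from about 0.35 to 0.975 m from the base axis. Payload 4.9 kg.
Tool frame: the origin (TCP) lies between the finger pads; the fingertips stand 25 mm ahead of it and the grasp point (between the pads) lies 6 mm ahead of it (ctrl.tip_reach is the distance from the TCP to the fingertips, in m); z points along the fingers, y is the direction in which the jaws open and shut (so a half turn about z gives the same grasp; the last joint's range is limited). The gripper opens to 85 mm and grips with 20 to 120 N. Pads are 22 mm wide; open, the fingers measure 114 mm over their backs; the gripper's body (76 mm by 85 mm) begins 54 mm behind the grasp point. The pads swing forward as they close: fully open they stand 13 mm farther back than shut.
Start: joints at [1.222, 0.053, 1.613, -0, 1.476, -0.119], TCP at [0.142, 0.609, 0.256] pointing down, gripper open.
Joint ranges: [-3.01, 3.01], [-1.01, 2.22], [0.06, 2.58], [-1.02, 4.17], [0.09, 2.62], [-3.14, 3.14]. Speed limits (rad/s): [2.57, 2.57, 3.14, 3.14, 3.14, 3.14].

## Interface

Orientations are given as a rotation vector (axis times angle).
In Python, from station import get_obs, get_image, camera_params, order, ctrl gives the robot as it stands.
- The arm moves only by the tool move_arm, never from a script. Its argument "deltas" is one flat list of numbers, 5 for each row, row after row: the opening, from -1 (shut) to 1 (fully open), so that 0 is half open, then the shift along the tool's x, y, z in m, then the turn about the tool's z in degrees. In form: [fingers, tx, ty, tz, turn, fingers, tx, ty, tz, turn, ...]. A call has 1 to 10 rows; each row is the pose to reach, as a shift and turn from the pose measured when the call began, along the tool's axes at that moment; what a row does not reach only later rows make up. A row lasts 1/10 s, in which the tool goes at most 50 mm and 8.59 degrees, less where a joint would pass 70% of its speed; a pose out of reach is approached as far as the arm can. A call with a gripper value outside its range is refused whole. The fingers move at their own pace and stop on an object; "force" is the grip in N (left out, the last holds). Time passes only in rows, so rows that repeat a pose let the fingers close. It gives the time, the measured TCP pose, the force and the opening at its end, in the units of the state.
- get_obs(): the state, without advancing time (a new reading comes with each control period).
- get_image(name): name is "side" or "top" or "wrist"; returns the picture (480x640x3 uint8, red, green, blue); there is no depth.
- camera_params(name): a dict with "camera_matrix" (3x3 intrinsics, pixels), "extrinsics" (4x4, takes a point from camera to world coordinates); the wrist camera has in their place "tool_from_camera" (4x4, takes a point from camera to tool coordinates, whose origin is the TCP and whose axes are the flange's). Camera axes: x right, y up, looking along -z (the intrinsics and any distortion apply to the point x, -y, -z); pixel columns grow to the right and rows downward; lengths in m; the calibration is good to about 2 mm. A picture is of the moment at which its call begins: read the wrist's pose just before it. camera_params takes no time and is no camera call.
- order.finish_job(): hands the job in, once; it reports no verdict.
The state is a dict: "t": time; "q": joint angles; "dq": joint speeds; "effort": joint torques, N m; "tool_pos": TCP position; "tool_rot": TCP orientation; "contact_force": force on the tool from outside, world axes, zero at the start; "wrist_torque": the same for the moment, N m; "opening": finger opening in m.
Only numpy, scipy, OpenCV 4.12 (cv2) and the standard library are available. Lean on these libraries where they do the work, as an engineer would, in place of code of your own. Each camera call takes 0.05 s, during which the arm holds its last target. There are 200 camera calls.

## Working session

There is one attempt and no reset: what is moved stays moved. The work goes in short steps, Python scripts to look and compute and a tool call to move; the robot and the scene stay as the last step left them, time stands still between calls to the robot, and variables do not carry over. Pictures are saved under pics/ and viewed, about 8 in all and at most 12, crops included, and the job is handed in when it is done.

Besides the shell and the picture viewer there is one more tool, called after "Emit:" as a command line: name --argument value ..., lists and objects as JSON in quotes. move_arm: Moves the arm, as the interface text tells. Its arguments: {"type":"object","properties":{"deltas":{"type":"array"},"force":{"type":"number"}},"required":["deltas"]}

```bash
mkdir -p pics; ls; python3 - <<'E'
from station import *
import cv2,numpy as np
np.set_printoptions(precision=4,suppress=True)
o=get_obs();print(o)
for n in ("side","top"):
    im=get_image(n);cv2.imwrite(f"pics/{n}0.png",im[:,:,::-1]);p=camera_params(n);print(n,p)
print(camera_params("wrist"),ctrl.tip_reach)
E
```

```text
pics
{'t': 0.0, 'q': array([ 1.222 ,  0.0534,  1.6143, -0.    ,  1.476 , -0.119 ]), 'dq': array([ 0.0018,  0.0013, -0.0001,  0.0023,  0.    ,  0.0017]), 'effort': array([ -0.001 , -39.3692, -37.017 ,  -0.0001,   0.0069,   0.    ]), 'tool_pos': array([0.1422, 0.608 , 0.255 ]), 'tool_rot': array([-0.3601, -3.1204,  0.0032]), 'contact_force': array([-0.5352, -0.0758,  0.769 ]), 'wrist_torque': array([-0.0194, -0.0324,  0.0357]), 'opening': 0.08543599306016927}
side {'camera_matrix': array([[527.0663,   0.    , 323.4074],
       [  0.    , 527.0663, 239.4461],
       [  0.    ,   0.    ,   1.    ]]), 'extrinsics': array([[ 0.9387,  0.2036, -0.278 ,  0.1565],
       [-0.3446,  0.5567, -0.7559, -0.9595],
       [ 0.0008,  0.8054,  0.5927,  0.8661],
       [ 0.    ,  0.    ,  0.    ,  1.    ]])}
top {'camera_matrix': array([[492.7713,   0.    , 323.2298],
       [  0.    , 492.7713, 232.1125],
       [  0.    ,   0.    ,   1.    ]]), 'extrinsics': array([[ 0.0042,  0.9983, -0.0573,  0.44  ],
       [-0.9999,  0.0037, -0.0095, -0.0259],
       [-0.0093,  0.0573,  0.9983,  1.3952],
       [ 0.    ,  0.    ,  0.    ,  1.    ]])}
{'camera_matrix': array([[421.5169,   0.    , 321.6653],
       [  0.    , 421.5169, 242.3122],
       [  0.    ,   0.    ,   1.    ]]), 'tool_from_camera': array([[-0.0003,  0.9562,  0.2926,  0.0744],
       [ 1.    ,  0.0004, -0.0002,  0.0007],
       [-0.0003,  0.2926, -0.9562, -0.1176],
       [ 0.    ,  0.    ,  0.    ,  1.    ]])} 0.025
```

View pics/top0.png

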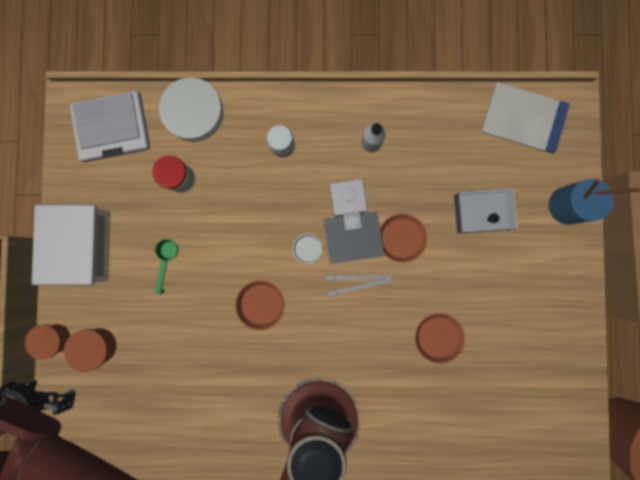

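View pics/side0.png

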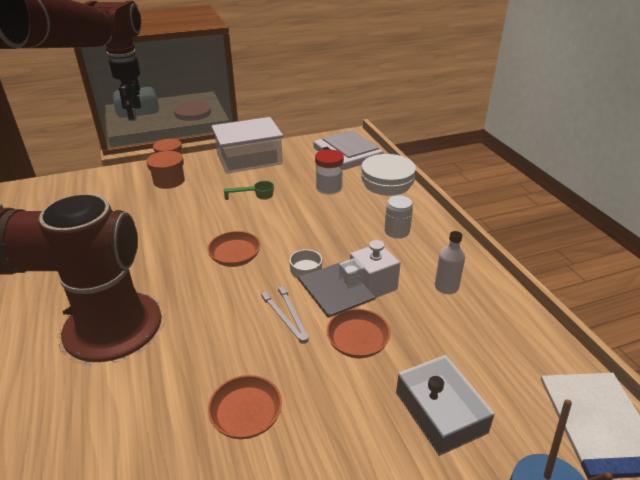

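The top view shows the dispenser housing at (349,196), the tower at (352,221), the ledge at (354,238) and the ramekin at (308,249). Dish lookalikes are (404,238), (260,305), (440,338), plus pots at (43,341) and (87,350). The one at (404,238) is farthest from the base and sits at the ledge's end, so I'll take that one and check it in a crop.

```bash
python3 - <<'E'
import cv2,numpy as np
t=cv2.imread("pics/top0.png")[165:305,285:435]; s=cv2.imread("pics/side0.png")[225:365,260:410]
a=cv2.resize(t,None,fx=4,fy=4,interpolation=cv2.INTER_CUBIC)[:, :600]
b=cv2.resize(s,None,fx=4,fy=4,interpolation=cv2.INTER_CUBIC)
cv2.imwrite("pics/c_top.png",a);cv2.imwrite("pics/c_side.png",b)
E
```

```text
(no output)
```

View pics/c_top.png

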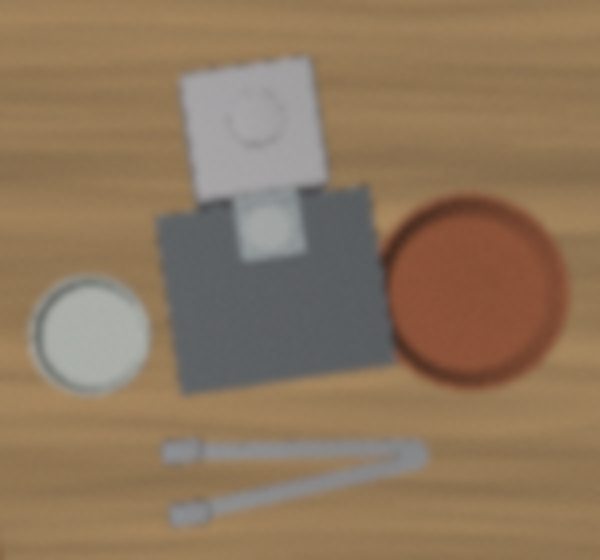

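View pics/c_side.png

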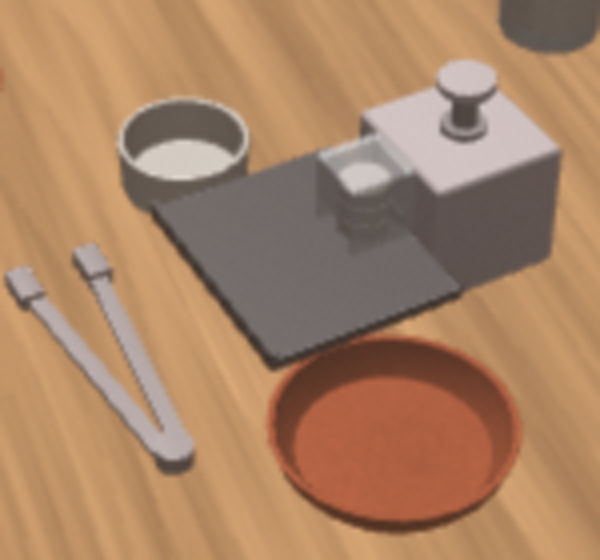

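```bash
cat > h.py <<'E'
import numpy as np
from station import camera_params
from scipy.spatial.transform import Rotation as R
def proj(P,n,T=None):
    p=camera_params(n);E=p["extrinsics"] if T is None else T@p["tool_from_camera"]
    c=(np.atleast_2d(P)-E[:3,3])@E[:3,:3];c=c*[1,-1,-1]
    u=c@p["camera_matrix"].T;return u[:,:2]/u[:,2:]
def ray(uv,z,n,T=None):
    p=camera_params(n);E=p["extrinsics"] if T is None else T@p["tool_from_camera"]
    d=E[:3,:3]@(np.linalg.inv(p["camera_matrix"])@[uv[0],uv[1],1]*[1,-1,-1]);o=E[:3,3]
    return o+d*(z-o[2])/d[2]
def disp(v,L):
    c,s=np.cos(v[2]),np.sin(v[2]);L=np.atleast_2d(L)
    return np.c_[v[0]+c*L[:,0]-s*L[:,1],v[1]+s*L[:,0]+c*L[:,1],L[:,2]]
E
python3 - <<'E'
from h import *
from scipy.optimize import least_squares
np.set_printoptions(precision=4,suppress=True)
L=np.array([[110,45,88],[110,-45,88],[22,-45,88],[22,45,88],[68,0,126],[-21.5,-20.5,89],[-21.5,20.5,89],[-104,75,45],[-104,-75,45]])/1000
t=np.array([[182,75],[310,58],[326,184],[196,200],[255,117],[306,258],[243,262],[182,392],[397,363]])/4+[285,165]
Ls=np.array([[110,-45,88],[22,-45,88],[68,0,126],[-104,-75,45],[-104,75,45]])/1000
s=np.array([[560,152],[440,192],[467,80],[272,357],[152,205]])/4+[260,225]
f=lambda v,w:np.r_[(proj(disp(v,L),"top")-t).ravel()*w[0],(proj(disp(v,Ls),"side")-s).ravel()*w[1]]
for w in((1,0),(0,1),(1,1)):
    r=least_squares(f,[.57,-.1,.1],args=(w,),loss='soft_l1');print(w,r.x,np.abs(r.fun).max())
print(r.fun.reshape(-1,2))
v=r.x;np.save("disp.npy",v)
print("dish",ray(np.array([474,290])/4+[285,165],.026,"top"),ray(np.array([396,430])/4+[260,225],.026,"side"))
for n,l in dict(plunger=[.068,0,.126],land=[-.05,0,.046],dish_exp=[-.055,-.132,.026]).items():print(n,disp(v,l))
E
```

```text
(1, 0) [ 0.5437 -0.0904  0.15  ] 1.2285554326549573
(0, 1) [ 0.5464 -0.0878  0.1525] 1.231974948069137
(1, 1) [ 0.5446 -0.0899  0.1521] 1.7912935833234087
[[-1.3161 -0.7325]
 [-0.0043 -1.4565]
 [ 1.0193 -0.524 ]
 [ 0.0775  0.4678]
 [ 0.0575 -0.1825]
 [-0.5792 -1.5619]
 [-0.105  -0.2821]
 [-0.6265  0.9302]
 [-0.1128  0.0841]
 [ 0.9679  0.1083]
 [-0.5808  1.7913]
 [-0.3819  0.2605]
 [-0.4312  1.1223]
 [-0.973   0.2902]]
dish [ 0.5045 -0.2359  0.026 ] [ 0.5057 -0.2343  0.026 ]
plunger [[ 0.6118 -0.0796  0.126 ]]
land [[ 0.4952 -0.0975  0.046 ]]
dish_exp [[ 0.5103 -0.2287  0.026 ]]
```

```bash
cat >> h.py <<'E'
from station import get_obs
def pose():
    o=get_obs();T=np.eye(4);T[:3,:3]=R.from_rotvec(o["tool_rot"]).as_matrix();T[:3,3]=o["tool_pos"];return o,T
def need(local):  # tip target in dispenser frame -> tool shift
    v=np.load("disp.npy");o,T=pose();w=disp(v,local)[0]+[0,0,.025]
    d=T[:3,:3].T@(w-T[:3,3]);x=T[:3,0];y=np.arctan2(x[1],x[0])
    turn=-np.degrees((v[2]+np.pi-y+np.pi)%(2*np.pi)-np.pi)
    print("t",round(o["t"],2),"world",w.round(4),"shift",d.round(4),"turn",round(turn,2),"F",o["contact_force"].round(2),"tipz",round(T[2,3]-.025,4))
E
python3 -c "
from h import *
need([.068,0,.18])"
```

```text
t 0.1 world [ 0.6118 -0.0796  0.205 ] shift [-0.614  -0.5625  0.0511] turn -21.88 F [ 0.06 -0.2   0.52] tipz 0.2302
```

Emit:
move_arm --deltas '[-1,-0.3,-0.275,0,-8,-1,-0.3,-0.275,0,-16,-1,-0.3,-0.275,0,-21.9,-1,-0.614,-0.5625,0,-21.9,-1,-0.614,-0.5625,0,-21.9,-1,-0.614,-0.5625,0,-21.9,-1,-0.614,-0.5625,0,-21.9,-1,-0.614,-0.5625,0,-21.9,-1,-0.614,-0.5625,0,-21.9,-1,-0.614,-0.5625,0,-21.9]' --force 40

```text
t: 1.1
tool_pos: [0.4246, 0.1936, 0.2558]
tool_rot: [0.239, -3.132, 0.002]
contact_force: [1.0, 0.5, -0.5]
opening: 0.0002
```

```bash
python3 -c "
from h import *
need([.068,0,.18])"
```

```text
t 1.1 world [ 0.6118 -0.0796  0.205 ] shift [-0.1436 -0.2984  0.0512] turn 0.02 F [ 1.02  0.48 -0.53] tipz 0.2308
```

Emit:
move_arm --deltas '[-1,-0.1436,-0.2984,0,0,-1,-0.1436,-0.2984,0,0,-1,-0.1436,-0.2984,0,0,-1,-0.1436,-0.2984,0,0,-1,-0.1436,-0.2984,0,0,-1,-0.1436,-0.2984,0,0,-1,-0.1436,-0.2984,0,0,-1,-0.1436,-0.2984,0.051,0,-1,-0.1436,-0.2984,0.051,0,-1,-0.1436,-0.2984,0.051,0]'

```text
t: 2.1
tool_pos: [0.6104, -0.079, 0.203]
tool_rot: [0.239, -3.127, -0.0]
contact_force: [0.2, 0.4, 0.6]
opening: 0.0002
```

```bash
python3 - <<'E'
from h import *
from station import get_image
import cv2
need([.068,0,.126])
o,T=pose();im=get_image("wrist")[:,:,::-1].copy();cv2.imwrite("pics/w1raw.png",im)
v=np.load("disp.npy")
for l in [[.068,0,.126],[0,0,.089],[.022,.045,.088],[.022,-.045,.088],[-.104,.075,.045],[-.104,-.075,.045],[-.063,0,.04]]:
    p=proj(disp(v,l),"wrist",T)[0];print(l,p.round(0));cv2.drawMarker(im,tuple(int(a) for a in p),(0,0,255),0,14,1)
cv2.imwrite("pics/w1.png",im)
E
```

```text
t 2.1 world [ 0.6118 -0.0796  0.151 ] shift [-0.0017 -0.0009  0.052 ] turn 0.03 F [0.17 0.41 0.64] tipz 0.178
[0.068, 0, 0.126] [319. 274.]
[0, 0, 0.089] [319. 129.]
[0.022, 0.045, 0.088] [401. 171.]
[0.022, -0.045, 0.088] [237. 171.]
[-0.104, 0.075, 0.045] [453. -65.]
[-0.104, -0.075, 0.045] [185. -65.]
[-0.063, 0, 0.04] [319.  18.]
```

View pics/w1.png

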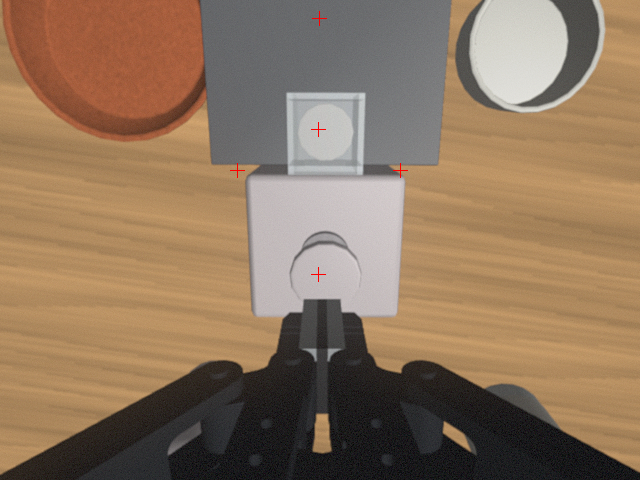

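The wrist view puts the cap centre at (326,275) against a predicted (319,274), and the tower at (326,131). The dispenser is therefore about 3 mm further along +y than my fit, and its yaw is right. I'll update the pose and press slowly.

```bash
python3 - <<'E'
from h import *
v=np.load("disp.npy");d=.0027;v[0]-=np.sin(v[2])*d;v[1]+=np.cos(v[2])*d;np.save("disp.npy",v);print(v)
need([.068,0,.126])
E
```

```text
[ 0.54422519 -0.08726294  0.15205886]
t 2.15 world [ 0.6114 -0.077   0.151 ] shift [-0.0003  0.0021  0.0544] turn 0.06 F [0.95 0.52 0.22] tipz 0.1804
```

Emit:
move_arm --deltas '[-1,0,0.002,0.03,0,-1,0,0.002,0.045,0,-1,0,0.002,0.052,0,-1,0,0.002,0.055,0,-1,0,0.002,0.058,0,-1,0,0.002,0.061,0,-1,0,0.002,0.064,0,-1,0,0.002,0.067,0,-1,0,0.002,0.07,0,-1,0,0.002,0.07,0]'

```text
t: 3.15
tool_pos: [0.6119, -0.0771, 0.1371]
tool_rot: [-0.24, 3.132, -0.002]
contact_force: [-2.8, 1.9, 5.7]
opening: 0.0001
```

```bash
python3 -c "
from h import *
need([.068,0,.104])"
```

```text
t 3.15 world [ 0.6114 -0.077   0.129 ] shift [0.0004 0.0002 0.0081] turn 0.06 F [-2.84  1.85  5.69] tipz 0.1121
```

Emit:
move_arm --deltas '[-1,0,0,0.002,0,-1,0,0,0.004,0,-1,0,0,0.006,0,-1,0,0,0.008,0,-1,0,0,0.0095,0,-1,0,0,0.0095,0,-1,0,0,0.0095,0]'

```text
t: 3.85
tool_pos: [0.6125, -0.0772, 0.1298]
tool_rot: [-0.24, 3.131, -0.003]
contact_force: [-4.9, 1.8, 7.8]
opening: -0.0003
```

Emit:
move_arm --deltas '[-1,0,0,0.002,0,-1,0,0,0.004,0,-1,0,0,0.004,0,-1,0,0,0.004,0]'

```text
t: 4.25
tool_pos: [0.6133, -0.0774, 0.129]
tool_rot: [-0.24, 3.129, -0.003]
contact_force: [-6.8, 1.8, 10.5]
opening: 0.0002
```

Emit:
move_arm --deltas '[-1,0,0,0.002,0,-1,0,0,0.004,0,-1,0,0,0.004,0]'

```text
t: 4.55
tool_pos: [0.6142, -0.0776, 0.129]
tool_rot: [-0.24, 3.128, -0.004]
contact_force: [-8.0, 1.5, 14.8]
opening: -0.0004
```

Force rises to 14.8 N with no further travel, so the plunger is on its stop. I'll let it rise now.

Emit:
move_arm --deltas '[-1,0,0,-0.005,0,-1,0,0,-0.01,0,-1,0,0,-0.015,0,-1,0,0,-0.02,0,-1,0,0,-0.025,0,-1,0,0,-0.03,0,-1,0,0,-0.06,0,-1,0,0,-0.09,0,-1,0,0,-0.09,0]'

```text
t: 5.45
tool_pos: [0.6161, -0.078, 0.2242]
tool_rot: [-0.24, 3.12, -0.009]
contact_force: [1.3, -0.5, 1.3]
opening: 0.0001
```

```bash
python3 - <<'E'
from h import *
from station import get_image
import cv2
need([-.06,0.05,.10])
o,T=pose();im=get_image("wrist")[:,:,::-1].copy();np.save("T2.npy",T)
s=get_image("side")[225:345,270:430,::-1]
im[:,:]=im
cv2.imwrite("pics/w2.png",np.hstack([cv2.resize(im[:330],(480,248),interpolation=cv2.INTER_AREA),cv2.resize(s,(320,240),interpolation=cv2.INTER_CUBIC)[:, :].repeat(1,0) if False else cv2.copyMakeBorder(cv2.resize(s,(320,240),interpolation=cv2.INTER_CUBIC),0,8,0,0,0)]))
E
```

```text
t 5.45 world [ 0.4773 -0.0469  0.125 ] shift [0.1336 0.0525 0.0973] turn 0.08 F [ 1.31 -0.48  1.27] tipz 0.1992
```

View pics/w2.png

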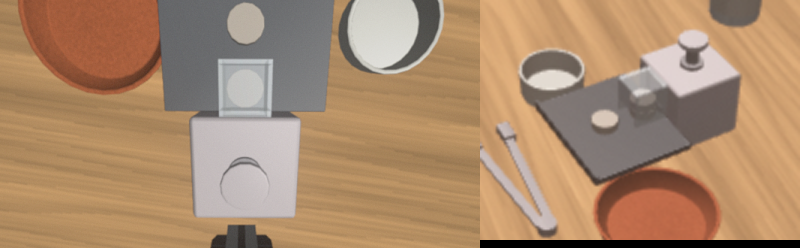

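The tablet is on the ledge: wrist pixel about (327,31), side pixel about (332,285). The plunger is up and the tower still holds the others.

```bash
python3 - <<'E'
from h import *
v=np.load("disp.npy");T=np.load("T2.npy")
def loc(w):
    c,s=np.cos(v[2]),np.sin(v[2]);d=w[:2]-v[:2];return np.array([c*d[0]+s*d[1],-s*d[0]+c*d[1]])
for n,p,TT in(("wrist",(327,30.7),T),("side",(332,285),None)):
    w=ray(p,.052,n,TT);print(n,w,loc(w))
print("dish",loc(np.array([.505,-.235])))
need([-.064,.05,.10])
E
```

```text
wrist [ 0.49603087 -0.09370896  0.052     ] [-0.04861462  0.00092852]
side [ 0.49540379 -0.09642646  0.052     ] [-0.0496461  -0.00166264]
dish [-0.06115084 -0.14009079]
t 5.55 world [ 0.4734 -0.0475  0.125 ] shift [0.1349 0.0514 0.0935] turn 0.08 F [-0.01  0.34 -0.31] tipz 0.1944
```

Emit:
move_arm --deltas '[-1,0.121,0.049,0,0,-1,0.121,0.049,0,0,-1,0.121,0.049,0,0,-1,0.121,0.049,0.04,0,-1,0.121,0.049,0.08,0,-1,0.121,0.049,0.1,0,-1,0.121,0.049,0.12,0,-1,0.121,0.049,0.13,0,-1,0.121,0.049,0.13,0,-1,0.121,0.049,0.13,0]'

```text
t: 6.55
tool_pos: [0.4877, -0.0479, 0.0885]
tool_rot: [-0.24, 3.127, -0.005]
contact_force: [0.1, -0.3, 0.8]
opening: -0.0001
```

```bash
python3 -c "
from h import *
need([-.05,.048,.045])"
```

```text
t 6.55 world [ 0.4875 -0.0474  0.07  ] shift [0.0001 0.0006 0.0185] turn 0.08 F [ 0.13 -0.31  0.76] tipz 0.0635
```

Emit:
move_arm --deltas '[-1,0,0,0.01,0,-1,0,0,0.016,0,-1,0,0,0.0185,0,-1,0,0,0.0185,0,-1,0,-0.004,0.0185,0,-1,0,-0.008,0.0185,0,-1,0,-0.012,0.0185,0,-1,0,-0.016,0.0185,0,-1,0,-0.02,0.0185,0,-1,0,-0.02,0.0185,0]'

```text
t: 7.55
tool_pos: [0.491, -0.0683, 0.0702]
tool_rot: [-0.239, 3.127, -0.005]
contact_force: [0.1, -1.2, -0.2]
opening: -0.0002
```

```bash
python3 - <<'E'
from h import *
from station import get_image
import cv2
need([-.05,0,.045])
im=get_image("wrist")[:,:,::-1];s=get_image("side")[225:345,270:430,::-1]
cv2.imwrite("pics/w3.png",np.hstack([cv2.resize(im,(480,360),interpolation=cv2.INTER_AREA),cv2.copyMakeBorder(cv2.resize(s,(320,240),interpolation=cv2.INTER_CUBIC),0,120,0,0,0)]))
E
```

```text
t 7.55 world [ 0.4948 -0.0948  0.07  ] shift [ 0.0003 -0.0268  0.0003] turn 0.04 F [ 0.09 -1.15 -0.19] tipz 0.0452
```

View pics/w3.png

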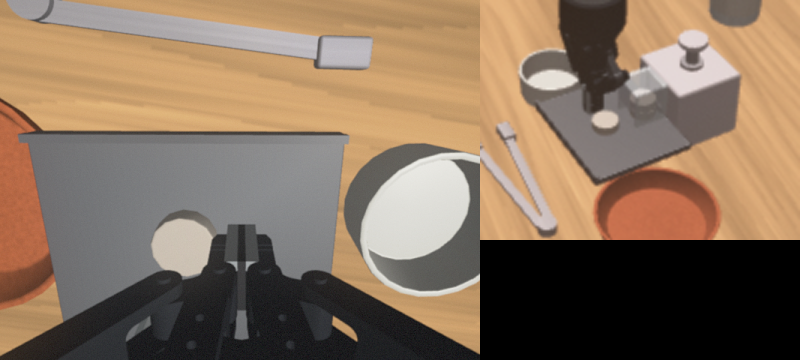

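The fingertips are beside the tablet, which sits at about (183,245) in the shrunken wrist view, and are in line with it. Pushing towards the dish.

Emit:
move_arm --deltas '[-1,0,-0.004,0,0,-1,0,-0.008,0,0,-1,0,-0.013,0,0,-1,0,-0.018,0,0,-1,0,-0.023,0,0,-1,0,-0.028,0,0,-1,0,-0.033,0,0,-1,0,-0.038,0,0,-1,0,-0.043,0,0,-1,0,-0.048,0,0]'

```text
t: 8.65
tool_pos: [0.4982, -0.1157, 0.0703]
tool_rot: [-0.24, 3.127, -0.005]
contact_force: [-0.4, 0.1, -0.4]
opening: -0.0002
```

```bash
python3 - <<'E'
from h import *
from station import get_image
import cv2
need([-.05,-.05,.045])
im=get_image("wrist")[:,:,::-1];s=get_image("side")[225:345,270:430,::-1]
cv2.imwrite("pics/w4.png",np.hstack([cv2.resize(im,(480,360),interpolation=cv2.INTER_AREA),cv2.copyMakeBorder(cv2.resize(s,(320,240),interpolation=cv2.INTER_CUBIC),0,120,0,0,0)]))
E
```

```text
t 8.65 world [ 0.5024 -0.1443  0.07  ] shift [ 0.0002 -0.0288  0.0004] turn 0.06 F [-0.43  0.07 -0.36] tipz 0.0453
```

View pics/w4.png

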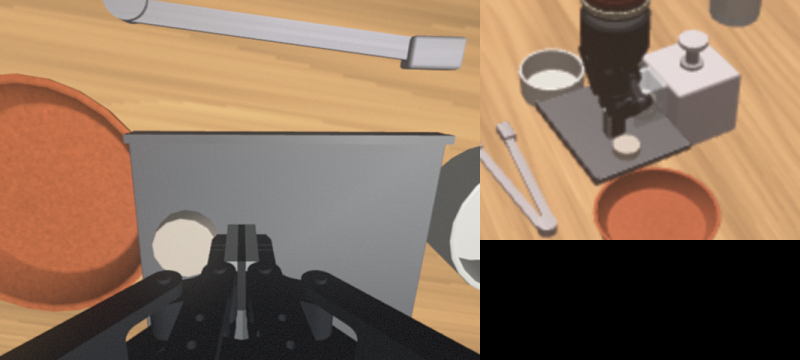

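The tablet follows steadily. I'll keep pushing over the end.

Emit:
move_arm --deltas '[-1,0,-0.005,0,0,-1,0,-0.011,0,0,-1,0,-0.017,0,0,-1,0,-0.023,0,0,-1,0,-0.029,0,0,-1,0,-0.036,0,0,-1,0,-0.043,0,0,-1,0,-0.05,0,0,-1,0,-0.057,0,0,-1,0,-0.057,0,0]'

```text
t: 9.75
tool_pos: [0.5071, -0.1732, 0.0706]
tool_rot: [-0.237, 3.127, -0.006]
contact_force: [-0.4, -0.5, -0.5]
opening: -0.0001
```

```bash
python3 - <<'E'
from h import *
from station import get_image
import cv2
need([-.05,-.05,.045])
im=get_image("wrist")[:,:,::-1];s=get_image("side")[225:345,270:430,::-1]
cv2.imwrite("pics/w5.png",np.hstack([cv2.resize(im,(480,360),interpolation=cv2.INTER_AREA),cv2.copyMakeBorder(cv2.resize(s,(320,240),interpolation=cv2.INTER_CUBIC),0,120,0,0,0)]))
E
```

```text
t 9.75 world [ 0.5024 -0.1443  0.07  ] shift [0.0003 0.0293 0.0005] turn -0.03 F [-0.36 -0.51 -0.52] tipz 0.0456
```

View pics/w5.png

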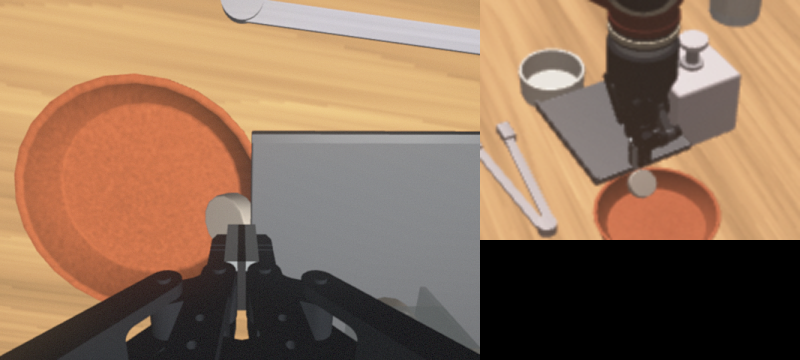

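Emit:
move_arm --deltas '[-1,0,-0.004,0,0,-1,0,-0.008,0,0,-1,0,-0.012,0,0,-1,0,-0.012,0,0]'

```text
t: 10.25
tool_pos: [0.5089, -0.1848, 0.0706]
tool_rot: [-0.237, 3.127, -0.005]
contact_force: [0.2, -0.6, -0.8]
opening: -0.0003
```

```bash
python3 - <<'E'
from h import *
from station import get_image
import cv2
need([-.05,-.08,.045])
im=get_image("wrist")[90:330,200:520,::-1];s=get_image("side")[265:365,300:400,::-1]
cv2.imwrite("pics/w6.png",np.hstack([cv2.resize(im,(480,360)),cv2.copyMakeBorder(cv2.resize(s,(320,320),interpolation=cv2.INTER_CUBIC),0,40,0,0,0)]))
E
```

```text
t 10.25 world [ 0.5069 -0.1739  0.07  ] shift [0.0003 0.011  0.0006] turn -0.03 F [ 0.16 -0.57 -0.78] tipz 0.0456
```

View pics/w6.png

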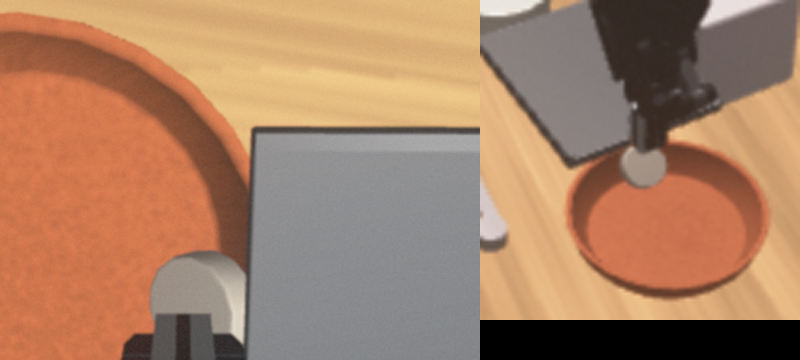

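The tablet has gone over the end and is standing tilted, leaning near the ledge's end. I'll lift clear and look at how it rests.

Emit:
move_arm --deltas '[-1,0,0,-0.03,0,-1,0,0,-0.06,0,-1,-0.04,-0.02,-0.08,0,-1,-0.04,-0.02,-0.08,0,-1,-0.04,-0.02,-0.08,0]'

```text
t: 10.85
tool_pos: [0.5515, -0.198, 0.1513]
tool_rot: [-0.238, 3.127, -0.005]
contact_force: [-0.6, 0.9, -0.7]
opening: -0.0002
```

```bash
python3 - <<'E'
from h import *
from station import get_image
import cv2
need([-.05,-.11,.045])
o,T=pose();np.save("T7.npy",T);v=np.load("disp.npy")
im=get_image("wrist")[:,:,::-1];s=get_image("side")[:,:,::-1]
cv2.imwrite("pics/w7raw.png",im);cv2.imwrite("pics/s7raw.png",s)
u=proj(disp(v,[-.05,-.095,.025]),"wrist",T)[0].astype(int);print(u)
x0=int(np.clip(u[0]-100,0,440));y0=int(np.clip(u[1]-90,0,300));print(x0,y0)
cv2.imwrite("pics/w7.png",np.hstack([cv2.resize(im[y0:y0+180,x0:x0+200],(400,360)),cv2.resize(s[270:360,310:410],(400,360),interpolation=cv2.INTER_CUBIC)]))
E
```

```text
t 10.85 world [ 0.5115 -0.2036  0.07  ] shift [0.0408 0.0009 0.0811] turn 0.0 F [-0.62  0.88 -0.65] tipz 0.1263
[348 173]
248 83
```

View pics/w7.png

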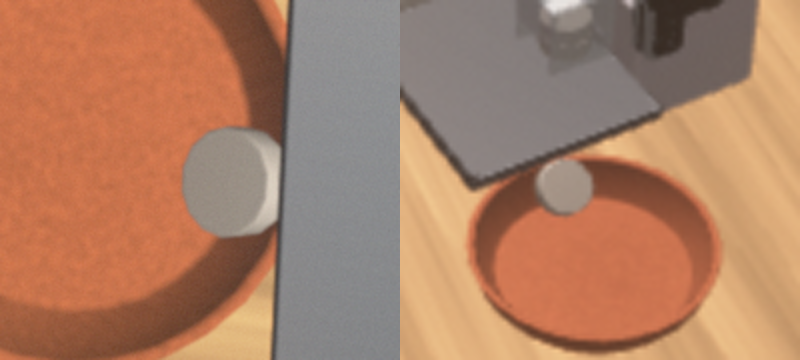

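```bash
python3 - <<'E'
from h import *
from scipy.optimize import least_squares
v=np.load("disp.npy");T=np.load("T7.npy")
def loc(w):
    c,s=np.cos(v[2]),np.sin(v[2]);d=w[:2]-v[:2];return np.array([c*d[0]+s*d[1],-s*d[0]+c*d[1],w[2]])
a=np.array([248,83])+np.array([225,183])/2; b=np.array([310,270])+np.array([565,187])/4
r=least_squares(lambda P:np.r_[proj(P,"wrist",T)[0]-a,proj(P,"side")[0]-b],[.5,-.19,.03])
print("face centre local",loc(r.x),r.fun)
# dish rim fit in wrist picture: edge positions of ledge end
print("ledge end local y at z.04:",[loc(ray(np.array([248,83])+np.array(p)/2,.04,"wrist",T)) for p in((290,60),(276,340))])
d=np.array([.505,-.235,.0]);print("dish",loc(d),"dist face",np.hypot(*(r.x-d)[:2]))
for z in(.02,.025,.03):print(z,loc(ray(a,z,"wrist",T)))
E
```

```text
face centre local [-0.02151854 -0.09105333 -0.03641283] [-12.07615275  25.98070848 -90.22198074  15.22472085]
ledge end local y at z.04: [array([-0.08332646, -0.07346222,  0.04      ]), array([-0.00677104, -0.07363207,  0.04      ])]
dish [-0.06115084 -0.14009079  0.        ] dist face 0.0630507033132239
0.02 [-0.04867669 -0.08766575  0.02      ]
0.025 [-0.04939594 -0.08810592  0.025     ]
0.03 [-0.05011519 -0.0885461   0.03      ]
```

Emit:
move_arm --deltas '[-1,0.041,0.0205,0,0,-1,0.041,0.0205,0.03,0,-1,0.041,0.0205,0.06,0,-1,0.041,0.0205,0.077,0,-1,0.041,0.0205,0.081,0,-1,0.041,0.0205,0.084,0,-1,0.041,0.0205,0.087,0,-1,0.041,0.0205,0.09,0,-1,0.041,0.0205,0.09,0]'

```text
t: 11.85
tool_pos: [0.5067, -0.1835, 0.0597]
tool_rot: [-0.238, 3.129, -0.003]
contact_force: [0.0, -0.3, -0.1]
opening: 0.0007
```

```bash
python3 -c "
from h import *
need([-.05,-.11,.02])"
```

```text
t 11.85 world [ 0.5115 -0.2036  0.045 ] shift [-0.0016 -0.0205  0.0148] turn -0.01 F [ 0.03 -0.35 -0.14] tipz 0.0347
```

No contact yet. I'll go lower in small steps.

Emit:
move_arm --deltas '[-1,-0.001,0,0.002,0,-1,-0.001,0,0.004,0,-1,-0.001,0,0.004,0]'

```text
t: 12.15
tool_pos: [0.5082, -0.1836, 0.0561]
tool_rot: [-0.238, 3.128, -0.004]
contact_force: [-0.1, -0.4, 1.9]
opening: 0.0002
```

Emit:
move_arm --deltas '[-1,0,0,0.002,0,-1,0,0,0.004,0,-1,0,0,0.004,0]'

```text
t: 12.45
tool_pos: [0.5096, -0.1849, 0.0539]
tool_rot: [-0.238, 3.126, -0.008]
contact_force: [-1.0, -1.7, 7.1]
opening: -0.0
```

Emit:
move_arm --deltas '[-1,0,-0.004,0.004,0,-1,0,-0.008,0.006,0,-1,0,-0.012,0.008,0,-1,0,-0.016,0.01,0]'

```text
t: 12.85
tool_pos: [0.5116, -0.2007, 0.0431]
tool_rot: [-0.238, 3.127, -0.007]
contact_force: [0.3, 0.2, -0.3]
opening: 0.0003
```

Emit:
move_arm --deltas '[-1,0,0,-0.03,0,-1,0,0,-0.07,0,-1,-0.04,-0.02,-0.11,0,-1,-0.06,-0.02,-0.11,0,-1,-0.06,-0.02,-0.11,0]'

```text
t: 13.35
tool_pos: [0.5766, -0.212, 0.1563]
tool_rot: [-0.239, 3.122, -0.011]
contact_force: [-0.9, -0.6, -0.5]
opening: 0.0002
```

```bash
python3 - <<'E'
from h import *
from station import get_image
import cv2
need([-.05,-.11,.045])
o,T=pose();np.save("T8.npy",T);v=np.load("disp.npy")
im=get_image("wrist")[:,:,::-1].copy();s=get_image("side")[:,:,::-1].copy()
cv2.imwrite("pics/w8raw.png",im);cv2.imwrite("pics/s8raw.png",s)
# grey-not-orange blob inside dish, clear of ledge
hsv=cv2.cvtColor(im,cv2.COLOR_BGR2HSV);q=[proj(disp(v,[x,y,.0]),"wrist",T)[0].round() for x,y in((-.06,-.085),(-.06,-.14))];print(q)
s7=cv2.imread("pics/s7raw.png")
cv2.imwrite("pics/w8.png",np.hstack([cv2.resize(im,(480,360),interpolation=cv2.INTER_AREA),cv2.resize(s[265:365,310:400],(320,356),interpolation=cv2.INTER_CUBIC)[:356].copy() if 0 else cv2.resize(s[265:365,310:400],(320,360),interpolation=cv2.INTER_CUBIC)]))
E
```

```text
t 13.35 world [ 0.5115 -0.2036  0.07  ] shift [0.064  0.0189 0.0855] turn 0.04 F [-0.92 -0.63 -0.54] tipz 0.1313
[array([393., 112.]), array([304., 112.])]
```

View pics/w8.png

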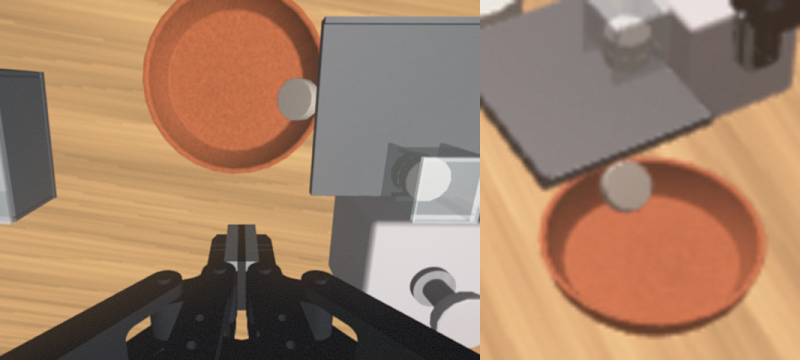

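The tablet still leans on the dish's near rim: wrist view about (297,99) shrunken, so about (396,132) full size. Viewer pictures are used up, so I'll measure numerically from here, locating both the tablet and the dish.

```bash
cat > seg.py <<'E'
from h import *
import cv2
v=np.load("disp.npy")
def loc(w):
    c,s=np.cos(v[2]),np.sin(v[2]);d=w[:2]-v[:2];return np.array([c*d[0]+s*d[1],-s*d[0]+c*d[1]])
def seg(im,n,T=None):
    hsv=cv2.cvtColor(im,cv2.COLOR_BGR2HSV);Z=np.zeros(im.shape[:2],np.uint8)
    th=np.linspace(0,2*np.pi,60);c=disp(v,[-.061,-.139,0])[0]
    rim=proj(np.c_[c[0]+.07*np.cos(th),c[1]+.07*np.sin(th),th*0+.026],n,T)
    dish=cv2.fillPoly(Z.copy(),[rim.astype(np.int32)],1)
    led=cv2.fillPoly(Z.copy(),[proj(disp(v,[[-.104,-.074,.04],[-.104,.0,.04],[.02,0,.04],[.02,-.074,.04]]),n,T).astype(np.int32)],1)
    m=((dish>0)&(led==0)&(hsv[...,1]<75)).astype(np.uint8)
    m=cv2.morphologyEx(m,cv2.MORPH_OPEN,np.ones((3,3)))
    k,lab,st,ce=cv2.connectedComponentsWithStats(m)
    i=1+np.argmax(st[1:,4]);print(n,"tablet bbox",st[i],"centroid",ce[i].round(1),"local z.02",loc(ray(ce[i],.02,n,T)).round(4))
    x,y,w,h,_=st[i];print("  y-range local z.02:",[loc(ray((a,ce[i][1]),.02,n,T)).round(4) for a in(x,x+w)])
    o=((hsv[...,1]>110)&(hsv[...,0]<9)).astype(np.uint8);o=cv2.morphologyEx(o,cv2.MORPH_OPEN,np.ones((3,3)))
    k,lab,st,ce2=cv2.connectedComponentsWithStats(o);j=lab[int(proj(c,n,T)[0][1]),int(proj(c,n,T)[0][0])]
    ct=max(cv2.findContours((lab==j).astype(np.uint8),0,1)[0],key=len)[:,0]
    P=np.array([ray(p,.026,n,T)[:2] for p in ct if 2<p[0]<637 and 2<p[1]<477]);L=np.array([loc(p) for p in P])
    from scipy.optimize import least_squares
    r=least_squares(lambda q:np.hypot(*(L[L[:,1]<-.085]-q).T)-.07,[-.06,-.138],loss='soft_l1',f_scale=.001)
    print("  dish fit",r.x.round(4),"rms",np.sqrt((r.fun**2).mean()).round(4))
if __name__=="__main__":
    seg(cv2.imread("pics/w8raw.png"),"wrist",np.load("T8.npy"));seg(cv2.imread("pics/w7raw.png"),"wrist",np.load("T7.npy"));seg(cv2.imread("pics/s8raw.png"),"side");seg(cv2.imread("pics/s7raw.png"),"side")
E
python3 seg.py
```

```text
wrist tablet bbox [ 370  104   54   57 2512] centroid [397.1 131.9] local z.02 [-0.0494 -0.0849]
  y-range local z.02: [array([-0.0494, -0.1006]), array([-0.0494, -0.0693])]Traceback (most recent call last):
  File "seg.py", line 25, in <module>
    seg(cv2.imread("pics/w8raw.png"),"wrist",np.load("T8.npy"));seg(cv2.imread("pics/w7raw.png"),"wrist",np.load("T7.npy"));seg(cv2.imread("pics/s8raw.png"),"side");seg(cv2.imread("pics/s7raw.png"),"side")
    ~~~^^^^^^^^^^^^^^^^^^^^^^^^^^^^^^^^^^^^^^^^^^^^^^^^^^^^^^^^
  File "seg.py", line 22, in seg
    r=least_squares(lambda q:np.hypot(*(L[L[:,1]<-.085]-q).T)-.07,[-.06,-.138],loss='soft_l1',f_scale=.001)
    return func(*args, **kwargs)
    vector_fun = VectorFunction(
        fun_wrapped,
    ...<6 lines>...
        workers=workers
    )
    self._update_fun()
    ~~~~~~~~~~~~~~~~^^
    self.f = self.fun_wrapped(xp_copy(self.x))
             ~~~~~~~~~~~~~~~~^^^^^^^^^^^^^^^^^
    return np.atleast_1d(self.fun(x))
                         ~~~~~~~~^^^
    return self.f(x, *self.args, **self.kwargs)
           ~~~~~~^^^^^^^^^^^^^^^^^^^^^^^^^^^^^^
  File "seg.py", line 22, in <lambda>
    r=least_squares(lambda q:np.hypot(*(L[L[:,1]<-.085]-q).T)-.07,[-.06,-.138],loss='soft_l1',f_scale=.001)
                                          ~^^^^^
IndexError: too many indices for array: array is 1-dimensional, but 2 were indexed
```

```bash
python3 - <<'E'
import cv2
h=cv2.cvtColor(cv2.imread("pics/w8raw.png"),cv2.COLOR_BGR2HSV)
for p in((300,110),(200,100),(320,224),(100,200),(397,131),(240,40),(215,40)):print(p,h[p[1],p[0]])
h=cv2.cvtColor(cv2.imread("pics/s8raw.png"),cv2.COLOR_BGR2HSV)
for p in((355,340),(350,317),(300,360)):print(p,h[p[1],p[0]])
E
sed -i 's/hsv\[...,0\]<9/hsv[...,0]<11/; s/,1\]>110/,1]>120/' seg.py; python3 seg.py 2>&1 | grep -v File
```

```text
(300, 110) [  9 161 187]
(200, 100) [ 10 161 173]
(320, 224) [ 10 155 153]
(100, 200) [ 16 116 200]
(397, 131) [ 17  33 146]
(240, 40) [ 10 160 166]
(215, 40) [  9 164 173]
(355, 340) [  8 155 205]
(350, 317) [ 13  46 166]
(300, 360) [ 15 118 205]
wrist tablet bbox [ 370  104   54   57 2512] centroid [397.1 131.9] local z.02 [-0.0494 -0.0849]
  y-range local z.02: [array([-0.0494, -0.1006]), array([-0.0494, -0.0693])]
  dish fit [-0.0616 -0.1386] rms 0.0109
wrist tablet bbox [ 340  147   49   55 2287] centroid [364.7 173.5] local z.02 [-0.0493 -0.0852]
  y-range local z.02: [array([-0.0493, -0.0997]), array([-0.0493, -0.071 ])]
  dish fit [-0.062  -0.1329] rms 0.0105
side tablet bbox [344 310  14  13 149] centroid [350.7 316. ] local z.02 [-0.0468 -0.0826]
  y-range local z.02: [array([-0.06  , -0.0754]), array([-0.0322, -0.0906])]
  dish fit [-0.0604 -0.1359] rms 0.0142
side tablet bbox [344 310  14  13 148] centroid [350.5 316.1] local z.02 [-0.0472 -0.0825]
  y-range local z.02: [array([-0.06  , -0.0755]), array([-0.0323, -0.0907])]
  dish fit [-0.0604 -0.1359] rms 0.0143
```

Both cameras put the tablet's centre about 53 mm from the dish's centre. That passes by little, so I'll sweep it gently sideways from inside the dish to slide it off the rim.

```bash
python3 -c "
from h import *
need([-.081,-.097,.05])"
```

```text
t 13.45 world [ 0.4789 -0.1954  0.075 ] shift [0.0908 0.0298 0.0771] turn 0.02 F [0.07 0.85 0.6 ] tipz 0.1276
```

Emit:
move_arm --deltas '[-1,0.091,0.03,0,0,-1,0.091,0.03,0,0,-1,0.091,0.03,0.04,0,-1,0.091,0.03,0.077,0,-1,0.091,0.03,0.095,0,-1,0.091,0.03,0.105,0,-1,0.091,0.03,0.11,0,-1,0.091,0.03,0.11,0]'

```text
t: 14.25
tool_pos: [0.4783, -0.1952, 0.0416]
tool_rot: [-0.239, 3.13, -0.005]
contact_force: [0.1, -0.6, -0.4]
opening: 0.0001
```

```bash
python3 -c "
from h import *
need([-.081,-.097,.017])"
```

```text
t 14.25 world [ 0.4789 -0.1954  0.042 ] shift [-0.0005 -0.0003 -0.0004] turn 0.01 F [ 0.08 -0.64 -0.35] tipz 0.0166
```

Emit:
move_arm --deltas '[-1,-0.003,0,0,0,-1,-0.006,0,0,0,-1,-0.009,0,0,0,-1,-0.012,0,0,0,-1,-0.015,0,0,0,-1,-0.018,0,0,0,-1,-0.021,0,0,0,-1,-0.024,0,0,0,-1,-0.024,0,0,0]'

```text
t: 15.15
tool_pos: [0.5024, -0.1916, 0.0417]
tool_rot: [-0.239, 3.129, -0.005]
contact_force: [0.7, -0.5, 0.4]
opening: -0.0
```

```bash
python3 - <<'E'
from seg import *
from station import get_image
need([-.081,-.097,.017])
for n in("side","top"):
    im=get_image(n)[:,:,::-1].copy();cv2.imwrite(f"pics/{n}9.png",im);seg(im,n)
E
```

```text
t 15.15 world [ 0.4789 -0.1954  0.042 ] shift [ 0.0239 -0.0002 -0.0003] turn 0.02 F [ 0.73 -0.54  0.42] tipz 0.0167
side tablet bbox [356 313  12  10  92] centroid [361.5 317.4] local z.02 [-0.0276 -0.0981]
  y-range local z.02: [array([-0.0385, -0.0922]), array([-0.0148, -0.1052])]
  dish fit [-0.061  -0.1361] rms 0.0167
top tablet bbox [381 243   5   4  19] centroid [382.9 244.6] local z.02 [-0.0727 -0.082 ]
  y-range local z.02: [array([-0.0719, -0.0768]), array([-0.074 , -0.0905])]
  dish fit [-0.0688 -0.1394] rms 0.0233
```

Emit:
move_arm --deltas '[-1,0.004,0,0,0,-1,0.004,0,-0.03,0,-1,0.004,0,-0.07,0,-1,-0.04,-0.02,-0.11,0,-1,-0.06,-0.02,-0.13,0,-1,-0.06,-0.02,-0.13,0,-1,-0.06,-0.02,-0.13,0]'

```text
t: 15.95
tool_pos: [0.5642, -0.202, 0.1723]
tool_rot: [-0.239, 3.129, -0.005]
contact_force: [-0.9, 0.3, -0.3]
opening: 0.0004
```

```bash
python3 - <<'E'
from seg import *
from station import get_image
need([-.081,-.097,.017])
o,T=pose();im=get_image("wrist")[:,:,::-1].copy();cv2.imwrite("pics/w10.png",im);seg(im,"wrist",T)
im=get_image("side")[:,:,::-1].copy();cv2.imwrite("pics/side10.png",im);seg(im,"side")
E
```

```text
t 15.95 world [ 0.4789 -0.1954  0.042 ] shift [0.0837 0.0199 0.13  ] turn 0.04 F [-0.87  0.32 -0.27] tipz 0.1473
wrist tablet bbox [ 332  158   51   52 1987] centroid [356.5 183.4] local z.02 [-0.0284 -0.094 ]
  y-range local z.02: [array([-0.0284, -0.1098]), array([-0.0284, -0.077 ])]
  dish fit [-0.0612 -0.1389] rms 0.0096
side tablet bbox [354 310  14  13 144] centroid [360.4 315.7] local z.02 [-0.0268 -0.0923]
  y-range local z.02: [array([-0.0395, -0.0853]), array([-0.0118, -0.1006])]
  dish fit [-0.0616 -0.135 ] rms 0.0141
```

```bash
cat > fit.py <<'E'
from seg import *
from scipy.optimize import differential_evolution
def mask(im,n,T):
    hsv=cv2.cvtColor(im,cv2.COLOR_BGR2HSV);Z=np.zeros(im.shape[:2],np.uint8)
    g=lambda P:proj(disp(v,P),n,T).astype(np.int32)
    th=np.linspace(0,2*np.pi,60)
    d=cv2.fillPoly(Z.copy(),[g(np.c_[-.061+.07*np.cos(th),-.137+.07*np.sin(th),th*0+.03])],1)
    led=cv2.fillPoly(Z.copy(),[g([[-.104,-.0745,.04],[-.104,.0,.04],[.02,0,.04],[.02,-.0745,.04]])],1)
    led|=cv2.fillPoly(Z.copy(),[g([[-.104,-.0745,.04],[-.104,-.0745,.032],[.02,-.0745,.032],[.02,-.0745,.04]])],1)
    led=cv2.dilate(led,np.ones((3,3)))
    m=((d>0)&(led==0)&(hsv[...,1]<85)).astype(np.uint8);m=cv2.morphologyEx(m,cv2.MORPH_OPEN,np.ones((3,3)))
    k,l,st,_=cv2.connectedComponentsWithStats(m);return (l==1+np.argmax(st[1:,4])).astype(np.uint8),led
th=np.linspace(0,2*np.pi,40)
def rims(p):
    x,y,z,a,b=p;n=np.array([np.sin(a)*np.cos(b),np.sin(a)*np.sin(b),np.cos(a)])
    e=np.cross(n,[0,1,.1]);e/=np.linalg.norm(e);f=np.cross(n,e)
    c=.016*(np.outer(np.cos(th),e)+np.outer(np.sin(th),f));return np.array([x,y,z])+np.r_[c+.006*n,c-.006*n]
def fit(views):
    M=[(n,T,*mask(im,n,T)) for n,T,im in views]
    def cost(p):
        s=0;P=rims(p)
        for n,T,m,led in M:
            h=cv2.convexHull((proj(disp(v,P),n,T)*16).astype(np.int32));r=cv2.fillPoly(np.zeros_like(m),[h],1,cv2.LINE_8,4);r[led>0]=0
            s+=1-(r&m).sum()/max(1,(r|m).sum())
        return s+50*max(0,.005-P[:,2].min())
    r=differential_evolution(cost,[(-.075,-.015),(-.14,-.08),(.01,.03),(0,1.3),(-np.pi,np.pi)],seed=1,maxiter=60,popsize=12)
    P=rims(r.x);print("centre",r.x[:3].round(4),"tilt",np.degrees(r.x[3:]).round(0),"cost",round(r.fun,3),"z",P[:,2].min().round(4),P[:,2].max().round(4),"dist",[np.hypot(*(r.x[:2]-q)).round(4) for q in([-.0612,-.1385],[-.061,-.1355])])
E
python3 - <<'E'
from fit import *
fit([("wrist",np.load("T8.npy"),cv2.imread("pics/w8raw.png")),("side",None,cv2.imread("pics/s8raw.png"))])
o,T=pose();fit([("wrist",T,cv2.imread("pics/w10.png")),("side",None,cv2.imread("pics/side10.png"))])
E
```

```text
Traceback (most recent call last):
  File "fit.py", line 26, in fit
    r=differential_evolution(cost,[(-.075,-.015),(-.14,-.08),(.01,.03),(0,1.3),(-np.pi,np.pi)],seed=1,maxiter=60,popsize=12)
  File "fit.py", line 23, in cost
    h=cv2.convexHull((proj(disp(v,P),n,T)*16).astype(np.int32));r=cv2.fillPoly(np.zeros_like(m),[h],1,cv2.LINE_8,4);r[led>0]=0
                      ~~~~^^^^^^^^^^^^^^^
  File "h.py", line 5, in proj
    p=camera_params(n);E=p["extrinsics"] if T is None else T@p["tool_from_camera"]
ValueError: time passes only in moves, steps and waits
```

```bash
sed -i 's/^from station import camera_params/import functools,station\ncamera_params=functools.lru_cache(None)(station.camera_params)/' h.py
python3 - <<'E'
from fit import *
fit([("wrist",np.load("T8.npy"),cv2.imread("pics/w8raw.png")),("side",None,cv2.imread("pics/s8raw.png"))])
o,T=pose();fit([("wrist",T,cv2.imread("pics/w10.png")),("side",None,cv2.imread("pics/side10.png"))])
E
```

```text
centre [-0.0487 -0.0847  0.0251] tilt [ 43. -37.] cost 0.121 z 0.0098 0.0405 dist [np.float64(0.0552), np.float64(0.0523)]
centre [-0.03   -0.0936  0.0246] tilt [ 35. -31.] cost 0.263 z 0.0105 0.0387 dist [np.float64(0.0547), np.float64(0.0521)]
```

```bash
python3 -c "
from h import *
need([.008,-.092,.05])"
```

```text
t 16.05 world [ 0.5661 -0.177   0.075 ] shift [-0.0074  0.0236  0.0948] turn 0.01 F [0.11 0.59 0.54] tipz 0.1448
```

Emit:
move_arm --deltas '[-1,-0.0075,0.0235,0.03,0,-1,-0.0075,0.0235,0.07,0,-1,-0.0075,0.0235,0.095,0,-1,-0.0075,0.0235,0.11,0,-1,-0.0075,0.0235,0.115,0,-1,-0.0075,0.0235,0.115,0]'

```text
t: 16.65
tool_pos: [0.5655, -0.1771, 0.0541]
tool_rot: [0.238, -3.131, 0.001]
contact_force: [-0.0, -0.2, -0.7]
opening: 0.0001
```

```bash
python3 -c "
from h import *
need([.008,-.092,.03])"
```

```text
t 16.65 world [ 0.5661 -0.177   0.055 ] shift [-0.0006 -0.     -0.0009] turn -0.01 F [-0.03 -0.15 -0.67] tipz 0.0291
```

Emit:
move_arm --deltas '[-1,0.004,0,0,0,-1,0.008,-0.002,0,0,-1,0.012,-0.005,0,0,-1,0.016,-0.008,0,0,-1,0.02,-0.012,0,0,-1,0.024,-0.016,0,0,-1,0.028,-0.02,0,0,-1,0.031,-0.024,0,0,-1,0.034,-0.028,0,0,-1,0.034,-0.028,0,0]'

```text
t: 17.65
tool_pos: [0.5358, -0.2105, 0.0541]
tool_rot: [0.237, -3.131, 0.001]
contact_force: [0.6, 0.5, 0.2]
opening: -0.0
```

Emit:
move_arm --deltas '[-1,0,0,-0.03,0,-1,0,0,-0.07,0,-1,-0.03,-0.02,-0.11,0,-1,-0.05,-0.02,-0.12,0,-1,-0.05,-0.02,-0.12,0,-1,-0.05,-0.02,-0.12,0]'

```text
t: 18.25
tool_pos: [0.5884, -0.2224, 0.1737]
tool_rot: [0.238, -3.13, 0.0]
contact_force: [0.6, 0.7, -0.2]
opening: 0.0001
```

```bash
python3 - <<'E'
from fit import *
from station import get_image
need([-.03,-.1,.05])
o,T=pose();w=get_image("wrist")[:,:,::-1].copy();cv2.imwrite("pics/w11.png",w);seg(w,"wrist",T)
s=get_image("side")[:,:,::-1].copy();cv2.imwrite("pics/side11.png",s);seg(s,"side")
fit([("wrist",T,w),("side",None,s)])
E
```

```text
t 18.25 world [ 0.5297 -0.1907  0.075 ] shift [0.053  0.0402 0.0989] turn -0.02 F [ 0.58  0.66 -0.22] tipz 0.1487
wrist tablet bbox [ 349  103   50   51 2017] centroid [373.7 127.8] local z.02 [-0.0428 -0.1072]
  y-range local z.02: [array([-0.0428, -0.1226]), array([-0.0428, -0.0915])]
  dish fit [-0.0654 -0.1456] rms 0.0074
side tablet bbox [352 318  13  12 132] centroid [357.9 323.5] local z.02 [-0.0447 -0.1105]
  y-range local z.02: [array([-0.0563, -0.1041]), array([-0.031 , -0.1181])]
  dish fit [-0.0609 -0.1346] rms 0.0019
centre [-0.0433 -0.1077  0.0164] tilt [21. 20.] cost 0.292 z 0.005 0.0277 dist [np.float64(0.0356), np.float64(0.033)]
```

Emit:
move_arm --deltas '[-1,0,0,-0.04,0,-1,0,0,-0.08,0,-1,0,0,-0.1,0,-1,0,0,-0.1,0,-1,0,0,-0.1,0]'

```text
t: 18.85
tool_pos: [0.5867, -0.2219, 0.2705]
tool_rot: [0.236, -3.126, -0.004]
contact_force: [0.6, 0.1, -0.6]
opening: 0.0
```

```bash
python3 - <<'E'
from seg import *
from station import get_image,order
need([-.03,-.1,.05])
s=get_image("side")[:,:,::-1].copy();seg(s,"side")
a=cv2.imread("pics/side0.png");
for n,(x,y,w,h) in dict(ramekin=(285,245,42,34),tongs=(258,283,54,60),plunger=(362,237,30,24),tower=(338,257,26,28),dish_front=(325,335,68,22),scoop=(220,178,58,26)).items():
    d=cv2.absdiff(a,s)[y:y+h,x:x+w].max(2);print(n,(d>40).mean().round(3))
order.finish_job()
E
```

```text
t 18.85 world [ 0.5297 -0.1907  0.075 ] shift [0.0504 0.0388 0.1959] turn -0.06 F [ 0.61  0.07 -0.57] tipz 0.2455
side tablet bbox [352 318  13  12 132] centroid [357.9 323.5] local z.02 [-0.0447 -0.1105]
  y-range local z.02: [array([-0.0563, -0.1041]), array([-0.031 , -0.1181])]
  dish fit [-0.0609 -0.1344] rms 0.0019
ramekin 0.0
tongs 0.0
plunger 0.0
tower 0.037
dish_front 0.0
scoop 0.0
the job is handed in; nothing more can be done
```

The tablet is in the terracotta dish and I have handed the job in. I pressed the plunger once to its stop (about 15 N at the bottom, with no further travel) and let it rise. One tablet came out, and I nudged it along the ledge into the dish.

The tablet first came to rest leaning on the dish's near rim, about 53 mm from the dish's centre against the 60 mm limit. A light press (about 7 N) did not free it. Two gentle sideways sweeps with closed fingertips then moved it further in.

**Last checks** (at about 18.9 s of the 43 s allowed):
- **Tablet:** it is about 33–36 mm from the dish's centre and about 16 mm above the shelf. It has not moved between the last two pictures.
- **Dish:** in the side pictures it stayed within about 2 mm. The last wrist-camera fit put it about 10 mm off, but that fit was poor, so I trusted the side view.
- **Plunger, ramekin, tongs and scoop:** these look identical to the first side picture.
- **Tower:** it changed slightly (about 4 % of pixels), as expected with one tablet fewer.
- **Robot:** it is clear of everything.

**Less certain:** my fit of the tablet's tilt (about 21°) is loose, so it may not lie quite flat. The viewer limit was reached, so I measured everything after the press from the images without viewing them. The jar, caddy, mister and tin were not checked separately.

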